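# Feed a plug tray under the dibbling press guard with the push stick

## Task

Take the orange push stick from its grey rest tray and use it, not your fingers, to feed the black plug tray gently along the fences and through the low guarded mouth of the green press, past the springy pressure bar, until the tray is felt to be fully home against the end stop with its plunger pressed in. Then draw the stick out and lay it back in the rest tray; keep your fingers out from under the guard, never shove hard, and leave everything else where it stands.

Things in the scene. Friction and masses are not known exactly. Their poses are not given: they have to be found in the camera images.
- press: Green bench-top dibbling press, fixed; place and yaw vary. Origin: on the bench, on the lane's centre line, in the plane of the guard's mouth; its +y is the feed direction (about world +y). Bed top at z 12 mm, y -240 to 190, 114 mm wide. Infeed fences 20 mm high over the bed from y -235 on, inner faces at x +/-44 mm, narrowing over the last 33 mm before the mouth to +/-41.5 mm.
- mouth (a point): Bed-level centre of the guard's mouth (press y 0, z 12 mm). From here the guard hood covers the lane to press y 190 mm: opening 83 mm wide, 50 mm high; clear roof with its top at z 68 mm; yellow lip at the mouth up to z 92 mm.
- head_top (a point): Top of the press head, z 245 mm. Head and column stand over the hood at press y 60 to 150 mm, x -35 to +98 mm, up to z 250 mm; a thin hand lever with a black ball over x 90 to 145 mm, y 15 to 110 mm reaches z 305 mm. Nothing tall stands over the infeed.
- bar_low (a point): Lowest line of the sprung black rubber pressure bar (radius 20 mm, across the lane) inside the hood, press y 85 mm, 39 mm over the bed: 3 mm lower than the tray's top. The tray's front meets it at press y 74 mm: a passing resistance; then the bar drags on the tray and holds it (steady feed 4 to 11 N in all). This is not the end stop.
- plunger (a joint): Steel plunger of the end stop in the hood, slides to press +y; its red-tipped rod shows behind the hood. 0 = free, 0.008 m = fully in, solid: force then climbs steeply. Takes 2.5 to 4 N to push in; its spring (under 2 N) cannot push the tray back past the bar's grip. The stop's setting varies, unmeasured: with the plunger fully in the tray's front is at press y 136 to 164 mm. Feel for it.
- plug_tray: Black plug tray with six brown peat plugs, a solid block 80 mm (x) by 110 mm (y, along the feed) by 42 mm high, about 0.25 kg. Origin: centre of its underside, lying on the press's bed between the fences in front of the mouth. Its rear face is 55 mm behind (-y of) the origin. It must never take more than 25 N from the stick.
- push_stick: Orange rigid push stick, 0.14 kg, lying upright along its own y (forward +y). Origin: underside, below the middle of the grip. Grip block 22 mm wide (x), 64 mm long, from z 26 to 70 mm, to be pinched across x from above. Blade 20 mm wide, 26 mm high, y -102 to +138. Flat pushing head 50 mm wide, 30 mm high, its front face at y +150 mm. Rear foot 44 mm wide, 14 mm high, y -110 to -90.
- rest: Grey open rest tray for the stick, fixed; place varies. 84 mm by 300 mm outside (long along its y), floor 4 mm thick, rim 15 mm high and 4 mm thick. Origin: centre of its underside. The stick lies in it lengthwise, forward end to +y.
- pot_near: Bystander: terracotta pot with a seedling, 68 mm across, 60 mm high plus plant, near the rear end of the rest tray. Origin: centre of underside.
- pot_far: Bystander: terracotta pot with a seedling, 68 mm across, 60 mm high plus plant, beyond the rear end of the press. Origin: centre of underside.
- seedling_tray: Bystander: black tray with green seedlings, 80 by 110 by 42 mm plus plants, standing on the bench just beyond the infeed fences. Not to be fed. Origin: centre of underside.
- feed_bottle: Bystander: white bottle with a green cap, 64 mm across, 170 mm high. Origin: centre of underside.
- label_box: Bystander: wooden box of plant labels, 75 by 75 by 60 mm, labels up to 100 mm. Origin: centre of underside.
- seed_tin: Bystander: round steel tin, 78 mm across, 68 mm high. Origin: centre of underside.

How it is judged:
On the way, in this order (a step that is already met when the one before it is completed fails the run):
1. the push stick is in the lane, pushing on the plug tray (contact force between push_stick and plug_tray above 0.5 N and z of push_stick in the frame of press below 0.04 m), for 0.1 s.
2. the plug tray is home: the end stop's plunger is pressed in by more than 4 mm of its 8 mm (value of joint plunger above 0.004 m), for 0.2 s.
At the end, for the whole second after the job is handed in: Plug tray at rest against the end stop, plunger in by over 4 of 8 mm; push stick at rest in its rest tray, upright (0.35 rad), lengthwise (0.25 rad), its origin within 30 mm across of the tray's centre, -60 to +30 mm along it and under 20 mm above its underside (value of joint plunger above 0.004 m and y of plug_tray in the frame of press above 0.07 m and linear speed of each of plug_tray, push_stick below 0.01 m/s and x of push_stick in the frame of rest between -0.03 and 0.03 m and y of push_stick in the frame of rest between -0.06 and 0.03 m and z of push_stick in the frame of rest below 0.02 m and angle between push_stick's own z axis and vertical below 0.35 rad and angle between the y axis of push_stick and the y axis of rest, either way round below 0.25 rad); the robot touches nothing.
It fails at once if the stick presses the plug tray with more than 25 N (contact force between push_stick and plug_tray above 25 N).
It fails at once if the fingers touch the plug tray (contact force between the fingers and plug_tray above 0.5 N).
It fails at once if the gripper touches the guarded press harder than 15 N (contact force between any of the fingers, the arm and press above 15 N).
It fails at once if the fingers go in under the guard (y of the grasp point in the frame of press between 0 and 0.19 m and x of the grasp point in the frame of press between -0.055 and 0.055 m and z of the grasp point in the frame of press below 0.062 m).
It fails at once if a bystander is moved by more than 30 mm (distance of any of pot_near, pot_far, seedling_tray, feed_bottle, label_box, seed_tin from where it was at the start of the episode above 0.03 m).
It also fails if it takes over 72 s, if anything falls off the work surface, if the arm or the gripper's body presses on something with over 40 N, if the wrist force passes 120 N, or if a joint passes its speed limit or range.

## Robot

A 6-joint arm with a two-finger parallel gripper is mounted at the origin on the work surface. World frame = base frame: x ahead of the robot, y to its left, z up, the work surface at z = 0. Lengths are in m, angles in rad, forces in N, time in s.
With the tool pointing down it reaches from about 0.35 to 0.975 m from the base axis. Payload 4.9 kg.
Tool frame: the origin (TCP) lies at the very end of the fingers, on their centre line; the grasp point (between the pads) lies 19 mm behind it; z points along the fingers, x is the direction in which the jaws open and shut, and the axes are right-handed (so a half turn about z gives the same grasp; the last joint's range is limited). The gripper opens to 85 mm and grips with 20 to 120 N. Pads are 22 mm wide; open, the fingers measure 114 mm over their backs; the gripper's body (76 mm by 85 mm) begins 54 mm behind the grasp point. The pads swing forward as they close: fully open they stand 13 mm farther back than shut.
Start: joints at [1.172, 0.053, 1.613, -0, 1.476, -0.119], TCP at [0.173, 0.601, 0.231] pointing down, gripper open.
Joint ranges: [-3.01, 3.01], [-1.01, 2.22], [0.06, 2.58], [-1.02, 4.17], [0.09, 2.62], [-3.14, 3.14]. Speed limits (rad/s): [2.57, 2.57, 3.14, 3.14, 3.14, 3.14].

## Interface

Orientations are given as a rotation vector (axis times angle).
In Python, from station import ctrl gives the robot as it stands.
- The arm moves only by the shell command python3 -m handwheel 'ROWS' [OPENING] [FORCE]. ROWS is a JSON object of lists of equal length, an entry for each row: "offset": the shift along the world's x, y, z in units of 40 mm (1.0 is 40 mm), a list of three; "roll": the turn about the world's z in units of 6 degrees (1.0 is 6 degrees). A call has exactly 10 rows; each row is the pose to reach, as a shift and turn from the pose commanded when the call began; what a row does not reach only later rows make up. A row lasts 1/10 s, in which the tool goes at most 50 mm and 8.59 degrees, less where a joint would pass 70% of its speed; a pose out of reach is approached as far as the arm can. A call with a gripper value outside its range is refused whole. OPENING is the finger opening in mm, from 0 to 85.4, set as the call begins (- or left out, the last holds). The fingers move at their own pace and stop on an object; FORCE is the grip in N (left out, the last holds). Time passes only in rows, so rows that repeat a pose let the fingers close, or fill a call up. It gives the time, the measured TCP pose, the force and the opening at its end, in the units of the state.
- ctrl.get_obs(): the state, without advancing time (a new reading comes with each control period).
- ctrl.get_image(name): name is "scene" or "top"; returns a dict with "img" (420x560x3 uint8, red, green, blue), "fx", "fy", "cx", "cy" (pixels), "k1" (the pictures are not rectified: a ray, as slopes to the right and down, at radius r is drawn at 1 + k1 r^2 times it, then the intrinsics apply), "T" (4x4, takes a point from camera to world coordinates). Camera axes: x right, y down, z forward; pixel columns grow to the right and rows downward; lengths in m; the calibration is good to about 2 mm. A picture is of the moment at which its call begins. There is no depth.
- ctrl.finish_job(): hands the job in, once; it reports no verdict.
The state is a dict: "t": time; "q": joint angles; "dq": joint speeds; "effort": joint torques, N m; "tool_pos": TCP position; "tool_rot": TCP orientation; "contact_force": force on the tool from outside, world axes, zero at the start; "wrist_torque": the same for the moment, N m; "opening": finger opening in m.
Only numpy, scipy, OpenCV 4.12 (cv2) and the standard library are available. Lean on these libraries where they do the work, as an engineer would, in place of code of your own. Each camera call takes 0.05 s, during which the arm holds its last target.

## Working session

There is one attempt and no reset: what is moved stays moved. The work goes in short steps, Python scripts to look and compute and a shell command to move; the robot and the scene stay as the last step left them, time stands still between calls to the robot, and variables do not carry over. Pictures are saved under pics/ and viewed, and the job is handed in when it is done.

```bash
ls; mkdir -p pics
python3 - <<'E'
from station import ctrl
import cv2,numpy as np
for n in("scene","top"):
    d=ctrl.get_image(n); cv2.imwrite(f"pics/{n}0.png",cv2.cvtColor(d["img"],cv2.COLOR_RGB2BGR))
    print(n,d["fx"],d["fy"],d["cx"],d["cy"],d["k1"]);print(np.round(d["T"],4).tolist())
print(ctrl.get_obs())
E
```

```text
pics
scene 465.30421590883697 465.30421590883697 273.095744114219 211.57893682576912 0.003164152387290155
[[-0.076, -0.8971, 0.4352, 0.0938], [-0.997, 0.0636, -0.0431, 0.1327], [0.011, -0.4372, -0.8993, 1.2291], [0.0, 0.0, 0.0, 1.0]]
top 486.8514916244578 486.8514916244578 287.15649804325534 204.82373391681438 -0.11382653021814278
[[0.0628, -0.9771, 0.2032, 0.3306], [-0.998, -0.0628, 0.0065, 0.0495], [0.0064, -0.2032, -0.9791, 1.3556], [0.0, 0.0, 0.0, 1.0]]
{'t': 0.1, 'q': array([ 1.17204421e+00,  5.32735760e-02,  1.61417077e+00,  1.76483649e-05,
        1.47601820e+00, -1.19023103e-01]), 'dq': array([ 0.00083234, -0.00203444, -0.00143709,  0.00014556,  0.0008066 ,
       -0.0008255 ]), 'effort': array([ 2.04642021e-06, -3.94904959e+01, -3.71363211e+01, -1.43262428e-04,
        3.90848887e-03,  9.83761083e-06]), 'tool_pos': array([0.17234385, 0.60017137, 0.23018826]), 'tool_rot': array([ 2.50869999,  1.88950113, -0.00255254]), 'contact_force': array([-1.19462923,  0.08815396, -0.3670818 ]), 'wrist_torque': array([-0.01720902,  0.06261889, -0.01918782]), 'opening': 0.08498740768651676}
```

View pics/scene0.png

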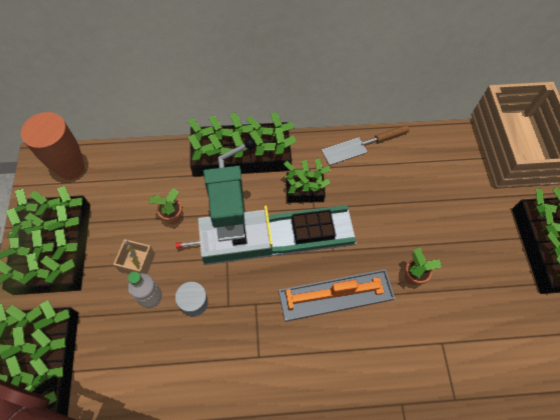

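View pics/top0.png

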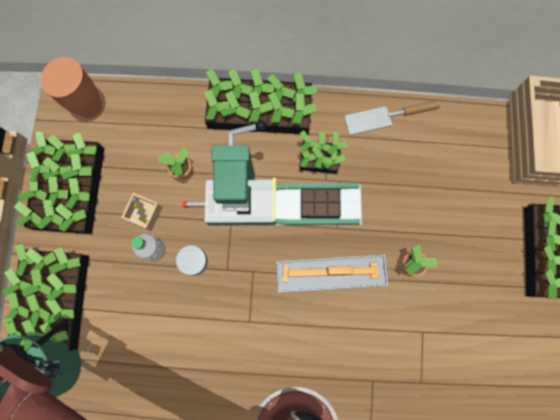

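Both pictures show the press lane running left (+y), with the tray at about (320,202) in "top". The stick lies in the rest at about (331,271). I'll enlarge these areas.

Run:
```python
import cv2
a=cv2.imread("pics/top0.png")
cv2.imwrite("pics/top_c1.png",cv2.resize(a[165:300,190:390],None,fx=4,fy=4,interpolation=cv2.INTER_CUBIC))
a=cv2.imread("pics/scene0.png")
cv2.imwrite("pics/scene_c1.png",cv2.resize(a[195:325,195:395],None,fx=4,fy=4,interpolation=cv2.INTER_CUBIC))
```

```text
(no output)
```

View pics/top_c1.png

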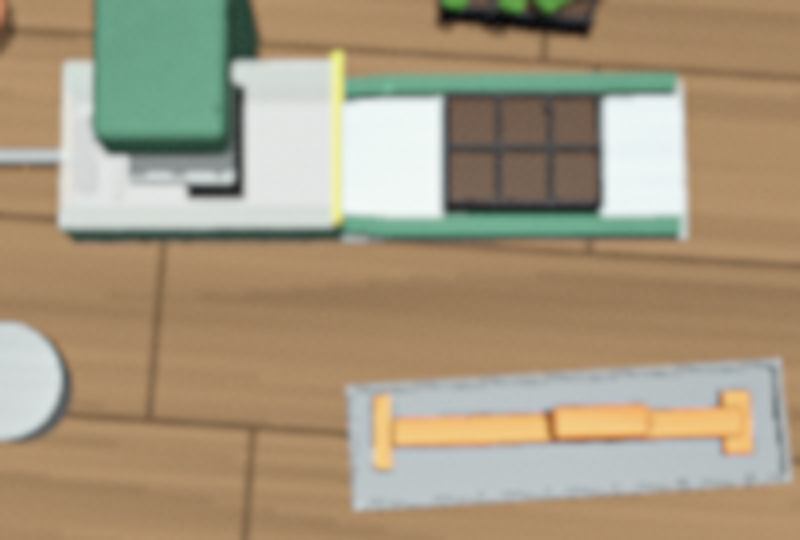

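View pics/scene_c1.png

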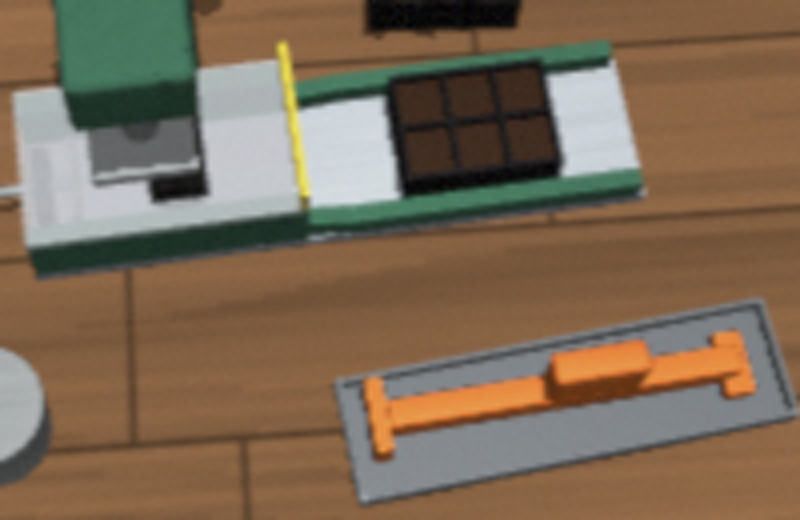

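```bash
cat > h.py <<'E'
import numpy as np,cv2
C={"scene":(465.304,273.0957,211.579,0.003164,np.array([[-0.076,-0.8971,0.4352,0.0938],[-0.997,0.0636,-0.0431,0.1327],[0.011,-0.4372,-0.8993,1.2291]])),
"top":(486.8515,287.1565,204.8237,-0.113827,np.array([[0.0628,-0.9771,0.2032,0.3306],[-0.998,-0.0628,0.0065,0.0495],[0.0064,-0.2032,-0.9791,1.3556]]))}
def w(cam,u,v,z):
    f,cx,cy,k,T=C[cam]
    K=np.array([[f,0,cx],[0,f,cy],[0,0,1]])
    p=cv2.undistortPoints(np.array([[[u,v]]],float),K,np.array([k,0,0,0,0.]))[0,0]
    d=T[:,:3]@np.array([p[0],p[1],1]);o=T[:,3]
    return o+d*(z-o[2])/d[2]
def px(cam,P):
    f,cx,cy,k,T=C[cam]; c=T[:,:3].T@(np.array(P)-T[:,3]);s=c[:2]/c[2];s=s*(1+k*(s@s));return f*s+[cx,cy]
E
python3 - <<'E'
from h import *
np.set_printoptions(precision=4,suppress=True)
off={"top":(190,165),"scene":(195,195)}
P={"top":{"head(34)":(.034,[(374,396),(377,468)]),"foot18":(.018,[(749,392),(751,452)]),"grip74":(.074,[(553,411),(647,404),(650,432),(556,438)]),
"rest15":(.015,[(347,385),(782,358),(792,480),(354,511)]),"lip92":(.092,[(337,51),(338,222)]),"fence32 rear out":(.032,[(680,75),(682,234)]),"tray54":(.054,[(445,97),(602,94),(602,210),(447,208)])},
"scene":{"head(34)":(.034,[(366,378),(377,458)]),"foot18":(.018,[(741,331),(754,392)]),"grip74":(.074,[(553,354),(643,341),(650,362),(557,378)]),
"rest15":(.015,[(336,380),(763,299),(799,412),(363,502)]),"lip92":(.092,[(282,42),(305,195)]),"fence32 rear out":(.032,[(609,43),(640,182)]),"tray54":(.054,[(389,80),(545,60),(560,160),(402,186)])}}
for c in P:
  for k,(z,l) in P[c].items():
    q=np.array([w(c,a/4+off[c][0]-.375,b/4+off[c][1]-.375,z) for a,b in l]); print(c,k,q[:,:2].tolist() and q[:,:2].round(4).tolist(),"mean",q.mean(0)[:2], "sides",[round(float(np.linalg.norm(q[i]-q[i-1])),3) for i in range(len(q))])
E
```

```text
top head(34) [[0.4418, 0.059], [0.3936, 0.0538]] mean [0.4177 0.0564] sides [0.049, 0.049]
top foot18 [[0.4616, -0.1987], [0.4206, -0.2013]] mean [ 0.4411 -0.2   ] sides [0.041, 0.041]
top grip74 [[0.4359, -0.0593], [0.4443, -0.121], [0.426, -0.1237], [0.4184, -0.0621]] mean [ 0.4312 -0.0915] sides [0.018, 0.062, 0.018, 0.062]
top rest15 [[0.4498, 0.0781], [0.4869, -0.2216], [0.4033, -0.2309], [0.3645, 0.0676]] mean [ 0.4261 -0.0767] sides [0.086, 0.302, 0.084, 0.301]
top lip92 [[0.6656, 0.0982], [0.5496, 0.0896]] mean [0.6076 0.0939] sides [0.116, 0.116]
top fence32 rear out [[0.6799, -0.1413], [0.5667, -0.1463]] mean [ 0.6233 -0.1438] sides [0.113, 0.113]
top tray54 [[0.6479, 0.0233], [0.657, -0.0846], [0.5758, -0.0879], [0.5705, 0.0175]] mean [ 0.6128 -0.0329] sides [0.078, 0.108, 0.081, 0.106]
scene head(34) [[0.4425, 0.0584], [0.3889, 0.056]] mean [0.4157 0.0572] sides [0.054, 0.054]
scene foot18 [[0.4614, -0.1994], [0.4188, -0.2006]] mean [ 0.4401 -0.2   ] sides [0.043, 0.043]
scene grip74 [[0.4379, -0.0605], [0.4423, -0.1196], [0.4281, -0.122], [0.422, -0.0609]] mean [ 0.4326 -0.0907] sides [0.016, 0.059, 0.014, 0.061]
scene rest15 [[0.4482, 0.0774], [0.4838, -0.2193], [0.4038, -0.229], [0.3654, 0.0665]] mean [ 0.4253 -0.0761] sides [0.083, 0.299, 0.081, 0.298]
scene lip92 [[0.6652, 0.0985], [0.5518, 0.0911]] mean [0.6085 0.0948] sides [0.114, 0.114]
scene fence32 rear out [[0.6779, -0.1385], [0.569, -0.1443]] mean [ 0.6234 -0.1414] sides [0.109, 0.109]
scene tray54 [[0.6493, 0.0246], [0.6571, -0.0865], [0.5804, -0.0868], [0.5689, 0.0233]] mean [ 0.6139 -0.0314] sides [0.08, 0.111, 0.077, 0.111]
```

```bash
python3 -m handwheel '{"offset":[[0.6,-1,0],[1.2,-2,0],[1.8,-3,0],[2.5,-4,0],[3.1,-5,0],[3.7,-6,0],[4.3,-7,0],[5,-8,0],[5.6,-9,0],[6.2,-10,0]],"roll":[-0.6,-1.2,-1.8,-2.4,-3,-3.6,-4.2,-4.8,-5.4,-6]}' 50 40; python3 -m handwheel '{"offset":[[0,-1,0],[0,-2,0],[0.1,-3,0],[0.1,-4,0],[0.2,-5,0],[0.2,-6,0],[0.2,-7,0],[0.2,-7.3,0],[0.2,-7.3,0],[0.2,-7.3,0]],"roll":[-0.7,-1.4,-2.1,-2.8,-3.5,-4.2,-4.9,-5.4,-5.4,-5.4]}'
```

```text
t: 1.1
tool_pos: [0.421, 0.1988, 0.231]
tool_rot: [-2.972, -1.018, 0.0]
contact_force: [1.4, 0.3, 0.1]
opening: 0.0501
t: 2.1
tool_pos: [0.4285, -0.0905, 0.231]
tool_rot: [-3.137, -0.154, 0.001]
contact_force: [-1.1, 0.7, 0.1]
opening: 0.0501
```

```bash
python3 -m handwheel '{"offset":[[0.05,-0.04,-0.8],[0.05,-0.04,-1.6],[0.05,-0.04,-2.4],[0.05,-0.04,-3.2],[0.05,-0.04,-3.8],[0.05,-0.04,-4.2],[0.05,-0.04,-4.5],[0.05,-0.04,-4.7],[0.05,-0.04,-4.85],[0.05,-0.04,-4.85]],"roll":[0,0,0,0,0,0,0,0,0,0]}'
python3 - <<'E'
from station import ctrl
import cv2
for n in("scene","top"):
    a=cv2.cvtColor(ctrl.get_image(n)["img"],cv2.COLOR_RGB2BGR)[190:330,240:400]; cv2.imwrite(f"pics/{n}1.png",cv2.resize(a,None,fx=4,fy=4,interpolation=cv2.INTER_CUBIC))
E
```

```text
t: 3.1
tool_pos: [0.4305, -0.0925, 0.037]
tool_rot: [-3.138, -0.154, 0.001]
contact_force: [-0.0, 0.3, -0.4]
opening: 0.0497
```

View pics/scene1.png

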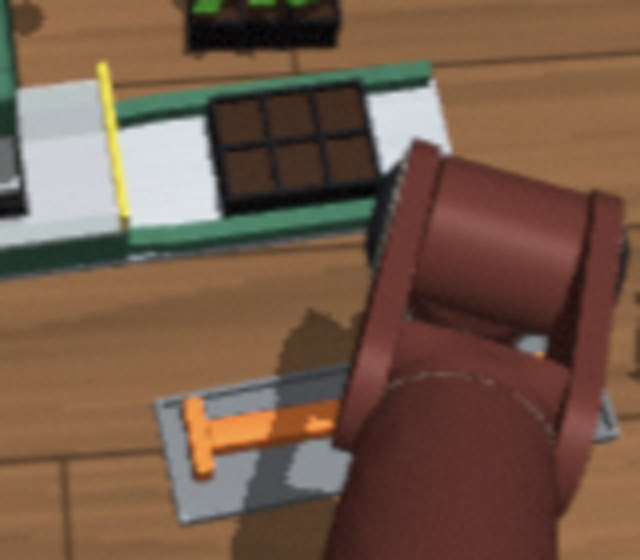

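View pics/top1.png

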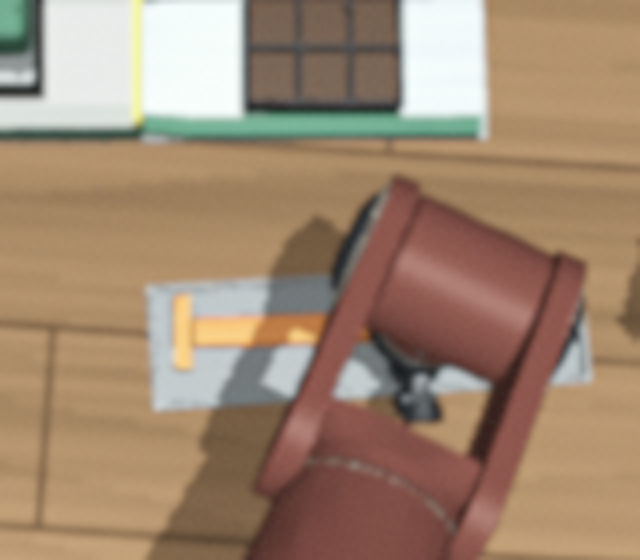

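The fingers now straddle the grip, and the stick's head hasn't moved. I'll close and lift.

```bash
python3 -m handwheel '{"offset":[[0,0,0],[0,0,0],[0,0,0],[0,0,0],[0,0,0],[0,0,0],[0,0,0],[0,0,0],[0,0,0],[0,0,0]],"roll":[0,0,0,0,0,0,0,0,0,0]}' 5 80; python3 -m handwheel '{"offset":[[0,0,0.1],[0,0,0.3],[0,0,0.6],[0,0,1],[0,0,1.4],[0,0,1.8],[0,0,2.2],[0,0,2.5],[0,0,2.5],[0,0,2.5]],"roll":[0,0,0,0,0,0,0,0,0,0]}'
python3 - <<'E'
from station import ctrl
import cv2
for n in("scene","top"):
    a=cv2.cvtColor(ctrl.get_image(n)["img"],cv2.COLOR_RGB2BGR)[190:330,240:400]; cv2.imwrite(f"pics/{n}2.png",cv2.resize(a,None,fx=4,fy=4,interpolation=cv2.INTER_CUBIC))
E
```

```text
t: 4.2
tool_pos: [0.4312, -0.0932, 0.0381]
tool_rot: [3.137, 0.153, 0.002]
contact_force: [0.1, 0.4, 5.1]
opening: 0.0209
t: 5.2
tool_pos: [0.4305, -0.0929, 0.1373]
tool_rot: [3.138, 0.153, 0.0]
contact_force: [-1.0, 0.1, -1.6]
opening: 0.021
```

View pics/scene2.png

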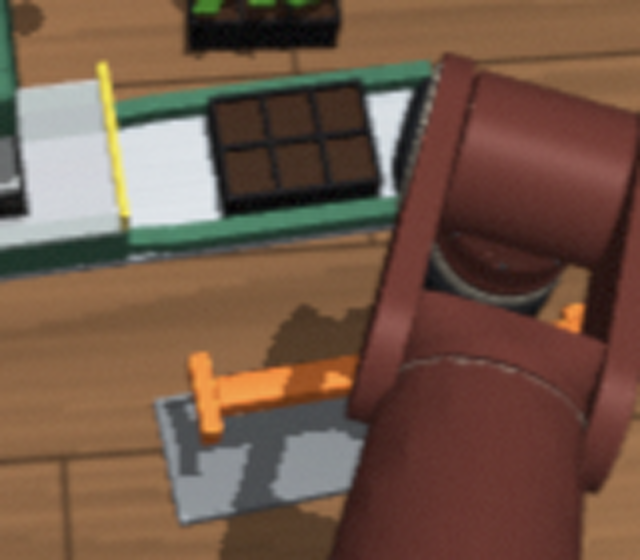

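View pics/top2.png

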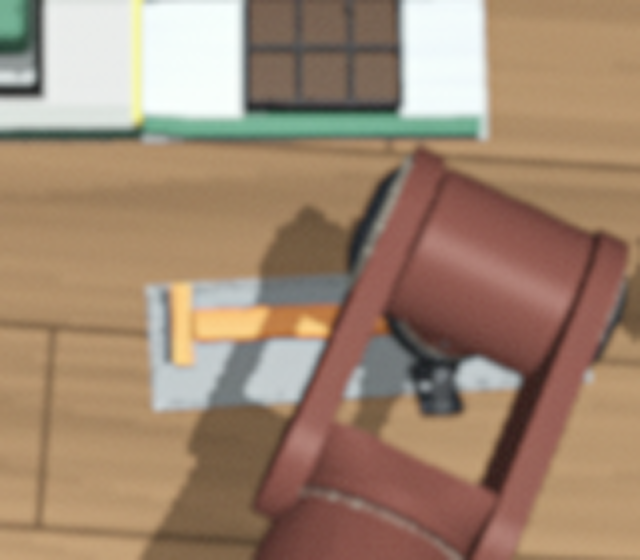

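Run:
```python
from h import *
for z in (.12,.128,.134,.14):
  for c,l in (("top",[(170,285),(172,364)]),("scene",[(189,354),(203,441)])):
    print(z,c,[w(c,a/4+240-.375,b/4+190-.375,z)[:2].round(4).tolist() for a,b in l])
e=np.array([-0.062,0.998]);m=np.array([.608,.0944])
for y in (-.36,-.345): print(y,m+e*y)
```

```text
0.12 top [[0.4414, 0.0613], [0.3918, 0.0568]]
0.12 scene [[0.4452, 0.0594], [0.3899, 0.0558]]
0.128 top [[0.4407, 0.0612], [0.3914, 0.0568]]
0.128 scene [[0.4427, 0.0599], [0.3878, 0.0564]]
0.134 top [[0.4401, 0.0612], [0.3911, 0.0568]]
0.134 scene [[0.4408, 0.0603], [0.3862, 0.0568]]
0.14 top [[0.4396, 0.0611], [0.3908, 0.0567]]
0.14 scene [[0.4389, 0.0607], [0.3846, 0.0572]]
-0.36 [ 0.63032 -0.26488]
-0.345 [ 0.62939 -0.24991]
```

```bash
python3 -m handwheel '{"offset":[[0.3,-0.3,0],[0.9,-0.8,0],[1.6,-1.4,0],[2.3,-2,0],[3,-2.7,0],[3.7,-3.3,0],[4.3,-3.8,0],[4.8,-4.2,0],[5,-4.43,0],[5,-4.43,0]],"roll":[0,-0.1,-0.2,-0.3,-0.34,-0.34,-0.34,-0.34,-0.34,-0.34]}'; python3 -m handwheel '{"offset":[[0,0,-0.2],[0,0,-0.5],[0,0,-0.8],[0,0,-1.1],[0,0,-1.3],[0,0,-1.4],[0,0,-1.4],[0,0,-1.4],[0,0,-1.4],[0,0,-1.4]],"roll":[0,0,0,0,0,0,0,0,0,0]}';  python3 - <<'E'
from station import ctrl
import cv2
for n in("scene","top"):
    a=cv2.cvtColor(ctrl.get_image(n)["img"],cv2.COLOR_RGB2BGR)[160:300,240:400]; cv2.imwrite(f"pics/{n}3.png",cv2.resize(a,None,fx=4,fy=4,interpolation=cv2.INTER_CUBIC))
E
```

```text
t: 6.3
tool_pos: [0.6305, -0.2708, 0.1359]
tool_rot: [-3.139, -0.096, 0.003]
contact_force: [0.1, -0.9, -2.3]
opening: 0.0207
t: 7.3
tool_pos: [0.631, -0.2704, 0.0821]
tool_rot: [3.139, 0.097, 0.002]
contact_force: [-0.2, 1.4, -0.2]
opening: 0.021
```

View pics/scene3.png

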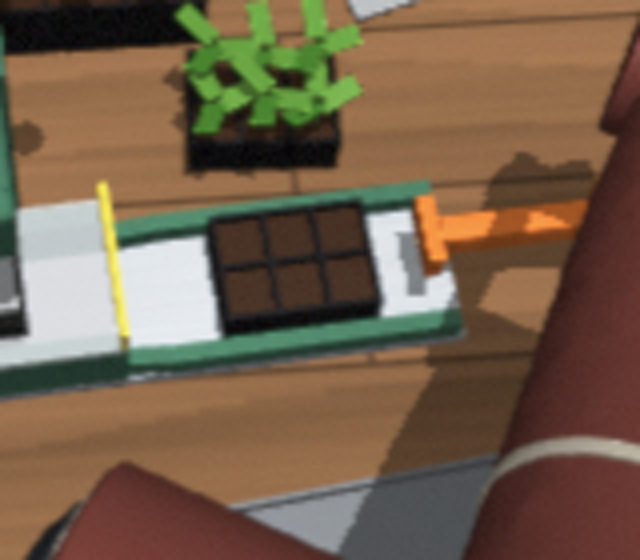

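View pics/top3.png

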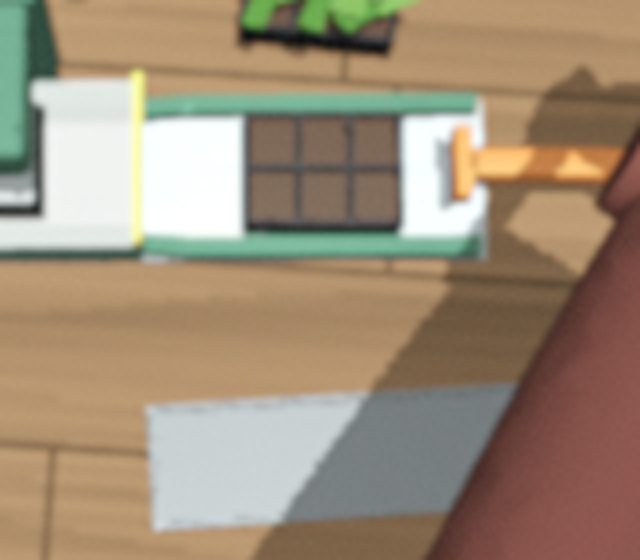

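```bash
python3 - <<'E'
from h import *
for z in (.072,.079,.086):
  for c,l in (("top",[(453,127),(456,200)]),("scene",[(416,196),(428,272)])):
    print(z,c,[w(c,a/4+240-.375,b/4+160-.375,z)[:2].round(4).tolist() for a,b in l])
E
python3 -m handwheel '{"offset":[[0,0,-0.2],[0,0,-0.4],[0,0,-0.6],[0,0,-0.75],[0,0,-0.82],[0,0,-0.82],[0,0,-0.82],[0,0,-0.82],[0,0,-0.82],[0,0,-0.82]],"roll":[0,0,0,0,0,0,0,0,0,0]}'
```

```text
0.072 top [[0.6457, -0.1178], [0.5953, -0.1216]]
0.072 scene [[0.649, -0.1189], [0.5911, -0.1189]]
0.079 top [[0.644, -0.1169], [0.5938, -0.1207]]
0.079 scene [[0.6456, -0.1174], [0.5881, -0.1174]]
0.086 top [[0.6422, -0.116], [0.5924, -0.1197]]
0.086 scene [[0.6423, -0.1159], [0.5851, -0.1159]]
t: 8.4
tool_pos: [0.6308, -0.2702, 0.0489]
tool_rot: [3.14, 0.097, 0.001]
contact_force: [-0.7, 0.2, -1.6]
opening: 0.0209
```

```bash
python3 -m handwheel '{"offset":[[-0.01,0.1,0],[-0.01,0.2,0],[-0.02,0.3,0],[-0.02,0.4,0],[-0.03,0.5,0],[-0.04,0.6,0],[-0.04,0.7,0],[-0.05,0.8,0],[-0.06,0.9,0],[-0.06,1,0]],"roll":[0,0,0,0,0,0,0,0,0,0]}'; python3 -m handwheel '{"offset":[[-0.01,0.1,0],[-0.01,0.2,0],[-0.02,0.3,0],[-0.02,0.4,0],[-0.03,0.5,0],[-0.04,0.6,0],[-0.04,0.7,0],[-0.05,0.8,0],[-0.06,0.9,0],[-0.06,1,0]],"roll":[0,0,0,0,0,0,0,0,0,0]}'
```

```text
t: 9.4
tool_pos: [0.6282, -0.2302, 0.0487]
tool_rot: [3.139, 0.097, 0.0]
contact_force: [0.2, -1.3, 0.3]
opening: 0.0213
t: 10.4
tool_pos: [0.6258, -0.1898, 0.0485]
tool_rot: [3.14, 0.097, -0.0]
contact_force: [0.3, -2.7, -0.7]
opening: 0.0212
```

Run:
```python
from station import ctrl
import cv2
for n in("top",):
    a=cv2.cvtColor(ctrl.get_image(n)["img"],cv2.COLOR_RGB2BGR)[160:300,200:360]; cv2.imwrite(f"pics/{n}4.png",cv2.resize(a,None,fx=4,fy=4,interpolation=cv2.INTER_CUBIC))
```

```text
(no output)
```

View pics/top4.png

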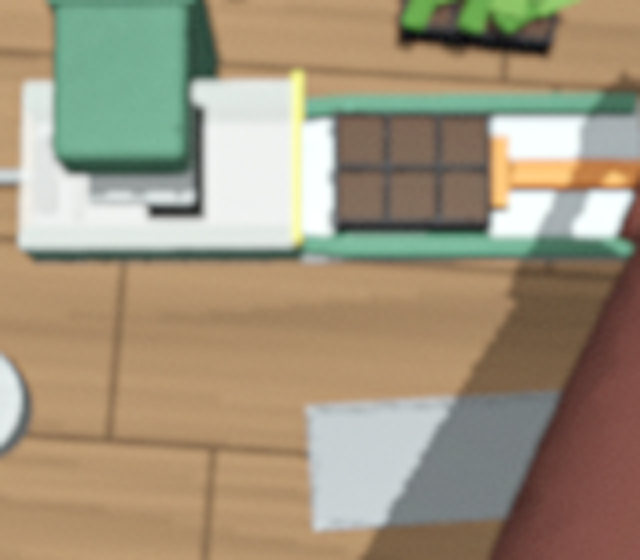

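```bash
python3 -m handwheel '{"offset":[[-0.01,0.07,0],[-0.01,0.14,0],[-0.01,0.21,0],[-0.02,0.28,0],[-0.02,0.35,0],[-0.03,0.42,0],[-0.03,0.49,0],[-0.03,0.56,0],[-0.04,0.63,0],[-0.04,0.7,0]],"roll":[0,0,0,0,0,0,0,0,0,0]}'; python3 -m handwheel '{"offset":[[-0.01,0.07,0],[-0.01,0.14,0],[-0.01,0.21,0],[-0.02,0.28,0],[-0.02,0.35,0],[-0.03,0.42,0],[-0.03,0.49,0],[-0.03,0.56,0],[-0.04,0.63,0],[-0.04,0.7,0]],"roll":[0,0,0,0,0,0,0,0,0,0]}'
```

```text
t: 11.45
tool_pos: [0.6241, -0.1619, 0.0485]
tool_rot: [-3.14, -0.097, 0.0]
contact_force: [-0.5, -2.1, -0.4]
opening: 0.021
t: 12.45
tool_pos: [0.6226, -0.1339, 0.0485]
tool_rot: [-3.14, -0.097, 0.0]
contact_force: [-1.0, -2.4, -0.4]
opening: 0.0208
```

```bash
python3 -m handwheel '{"offset":[[-0.01,0.07,0],[-0.01,0.14,0],[-0.01,0.21,0],[-0.02,0.28,0],[-0.02,0.35,0],[-0.03,0.42,0],[-0.03,0.49,0],[-0.03,0.56,0],[-0.04,0.63,0],[-0.04,0.7,0]],"roll":[0,0,0,0,0,0,0,0,0,0]}'
```

```text
t: 13.45
tool_pos: [0.6209, -0.1059, 0.0485]
tool_rot: [3.14, 0.097, -0.0]
contact_force: [-0.3, -1.9, -1.3]
opening: 0.0214
```

```bash
python3 -m handwheel '{"offset":[[0,0.03,0],[0,0.06,0],[-0.01,0.09,0],[-0.01,0.12,0],[-0.01,0.15,0],[-0.01,0.18,0],[-0.01,0.21,0],[-0.01,0.24,0],[-0.02,0.27,0],[-0.02,0.3,0]],"roll":[0,0,0,0,0,0,0,0,0,0]}'; python3 -m handwheel '{"offset":[[0,0.03,0],[0,0.06,0],[-0.01,0.09,0],[-0.01,0.12,0],[-0.01,0.15,0],[-0.01,0.18,0],[-0.01,0.21,0],[-0.01,0.24,0],[-0.02,0.27,0],[-0.02,0.3,0]],"roll":[0,0,0,0,0,0,0,0,0,0]}'
```

```text
t: 14.45
tool_pos: [0.6203, -0.0946, 0.0487]
tool_rot: [3.139, 0.097, 0.001]
contact_force: [0.7, -5.6, -0.0]
opening: 0.021
t: 15.45
tool_pos: [0.6197, -0.0834, 0.0489]
tool_rot: [3.138, 0.097, 0.001]
contact_force: [-0.4, -6.5, -1.0]
opening: 0.0209
```

```bash
python3 -m handwheel '{"offset":[[0,0.03,0],[0,0.06,0],[-0.01,0.09,0],[-0.01,0.12,0],[-0.01,0.15,0],[-0.01,0.18,0],[-0.01,0.21,0],[-0.01,0.24,0],[-0.02,0.27,0],[-0.02,0.3,0]],"roll":[0,0,0,0,0,0,0,0,0,0]}'
```

```text
t: 16.45
tool_pos: [0.6189, -0.0713, 0.0489]
tool_rot: [3.138, 0.097, 0.001]
contact_force: [-0.4, -5.4, -0.6]
opening: 0.0211
```

```bash
python3 -m handwheel '{"offset":[[0,0.03,0],[0,0.06,0],[-0.01,0.09,0],[-0.01,0.12,0],[-0.01,0.15,0],[-0.01,0.18,0],[-0.01,0.21,0],[-0.01,0.24,0],[-0.02,0.27,0],[-0.02,0.3,0]],"roll":[0,0,0,0,0,0,0,0,0,0]}'; python3 -m handwheel '{"offset":[[0,0.03,0],[0,0.06,0],[-0.01,0.09,0],[-0.01,0.12,0],[-0.01,0.15,0],[-0.01,0.18,0],[-0.01,0.21,0],[-0.01,0.24,0],[-0.02,0.27,0],[-0.02,0.3,0]],"roll":[0,0,0,0,0,0,0,0,0,0]}'
```

```text
t: 17.45
tool_pos: [0.618, -0.0593, 0.0489]
tool_rot: [3.138, 0.097, 0.001]
contact_force: [-0.0, -6.3, -0.7]
opening: 0.0211
t: 18.45
tool_pos: [0.6172, -0.0473, 0.0489]
tool_rot: [3.138, 0.097, 0.001]
contact_force: [-0.3, -5.7, -0.0]
opening: 0.0212
```

```bash
python3 -m handwheel '{"offset":[[0,0.01,0],[0,0.02,0],[0,0.03,0],[0,0.04,0],[0,0.05,0],[0,0.06,0],[0,0.07,0],[0,0.08,0],[-0.01,0.09,0],[-0.01,0.1,0]],"roll":[0,0,0,0,0,0,0,0,0,0]}'
```

```text
t: 19.45
tool_pos: [0.6169, -0.0433, 0.0489]
tool_rot: [3.138, 0.097, 0.001]
contact_force: [-0.4, -6.8, -0.2]
opening: 0.0209
```

```bash
python3 -m handwheel '{"offset":[[0,0.01,0],[0,0.02,0],[0,0.03,0],[0,0.04,0],[0,0.05,0],[0,0.06,0],[0,0.07,0],[0,0.08,0],[-0.01,0.09,0],[-0.01,0.1,0]],"roll":[0,0,0,0,0,0,0,0,0,0]}'
```

```text
t: 20.45
tool_pos: [0.6165, -0.0393, 0.0489]
tool_rot: [3.138, 0.097, 0.001]
contact_force: [-0.5, -6.7, -1.1]
opening: 0.0212
```

Front is at roughly press y 0.128, with a steady drag of about 6 N. I'll carry on at 4 mm per call.

```bash
python3 -m handwheel '{"offset":[[0,0.01,0],[0,0.02,0],[0,0.03,0],[0,0.04,0],[0,0.05,0],[0,0.06,0],[0,0.07,0],[0,0.08,0],[-0.01,0.09,0],[-0.01,0.1,0]],"roll":[0,0,0,0,0,0,0,0,0,0]}'
```

```text
t: 21.45
tool_pos: [0.6161, -0.0353, 0.0489]
tool_rot: [3.138, 0.096, 0.001]
contact_force: [0.3, -6.2, -1.1]
opening: 0.0211
```

```bash
python3 -m handwheel '{"offset":[[0,0.01,0],[0,0.02,0],[0,0.03,0],[0,0.04,0],[0,0.05,0],[0,0.06,0],[0,0.07,0],[0,0.08,0],[-0.01,0.09,0],[-0.01,0.1,0]],"roll":[0,0,0,0,0,0,0,0,0,0]}'
```

```text
t: 22.45
tool_pos: [0.6157, -0.0312, 0.0489]
tool_rot: [3.138, 0.096, 0.001]
contact_force: [-0.3, -6.6, -0.1]
opening: 0.0212
```

```bash
python3 -m handwheel '{"offset":[[0,0.01,0],[0,0.02,0],[0,0.03,0],[0,0.04,0],[0,0.05,0],[0,0.06,0],[0,0.07,0],[0,0.08,0],[-0.01,0.09,0],[-0.01,0.1,0]],"roll":[0,0,0,0,0,0,0,0,0,0]}'
```

```text
t: 23.45
tool_pos: [0.6153, -0.0272, 0.0489]
tool_rot: [3.138, 0.096, 0.001]
contact_force: [0.6, -5.9, -0.4]
opening: 0.021
```

```bash
python3 -m handwheel '{"offset":[[0,0.01,0],[0,0.02,0],[0,0.03,0],[0,0.04,0],[0,0.05,0],[0,0.06,0],[0,0.07,0],[0,0.08,0],[-0.01,0.09,0],[-0.01,0.1,0]],"roll":[0,0,0,0,0,0,0,0,0,0]}'
```

```text
t: 24.45
tool_pos: [0.615, -0.0232, 0.0489]
tool_rot: [3.138, 0.096, 0.001]
contact_force: [0.0, -5.8, -0.7]
opening: 0.0211
```

```bash
python3 -m handwheel '{"offset":[[0,0.01,0],[0,0.02,0],[0,0.03,0],[0,0.04,0],[0,0.05,0],[0,0.06,0],[0,0.07,0],[0,0.08,0],[-0.01,0.09,0],[-0.01,0.1,0]],"roll":[0,0,0,0,0,0,0,0,0,0]}'
```

```text
t: 25.45
tool_pos: [0.6146, -0.0191, 0.0488]
tool_rot: [3.138, 0.096, 0.001]
contact_force: [0.5, -5.7, -0.8]
opening: 0.0211
```

```bash
python3 -m handwheel '{"offset":[[0,0.01,0],[0,0.02,0],[0,0.03,0],[0,0.04,0],[0,0.05,0],[0,0.06,0],[0,0.07,0],[0,0.08,0],[-0.01,0.09,0],[-0.01,0.1,0]],"roll":[0,0,0,0,0,0,0,0,0,0]}'
```

```text
t: 26.45
tool_pos: [0.6145, -0.0159, 0.0491]
tool_rot: [3.137, 0.096, 0.002]
contact_force: [0.5, -8.4, -0.5]
opening: 0.021
```

Force rose by about 3 N, so the plunger is engaged. I'll use finer steps from here.

```bash
python3 -m handwheel '{"offset":[[0,0.01,0],[0,0.02,0],[0,0.03,0],[0,0.04,0],[0,0.05,0],[0,0.06,0],[0,0.06,0],[0,0.06,0],[0,0.06,0],[0,0.06,0]],"roll":[0,0,0,0,0,0,0,0,0,0]}'
```

```text
t: 27.45
tool_pos: [0.6145, -0.0137, 0.0492]
tool_rot: [3.136, 0.096, 0.002]
contact_force: [1.1, -9.4, 0.8]
opening: 0.0212
```

```bash
python3 -m handwheel '{"offset":[[0,0.01,0],[0,0.02,0],[0,0.03,0],[0,0.04,0],[0,0.05,0],[0,0.06,0],[0,0.06,0],[0,0.06,0],[0,0.06,0],[0,0.06,0]],"roll":[0,0,0,0,0,0,0,0,0,0]}'
```

```text
t: 28.45
tool_pos: [0.6145, -0.0114, 0.0492]
tool_rot: [3.136, 0.097, 0.002]
contact_force: [1.7, -9.4, 1.0]
opening: 0.0209
```

```bash
python3 -m handwheel '{"offset":[[0,0.01,0],[0,0.02,0],[0,0.03,0],[0,0.04,0],[0,0.04,0],[0,0.04,0],[0,0.04,0],[0,0.04,0],[0,0.04,0],[0,0.04,0]],"roll":[0,0,0,0,0,0,0,0,0,0]}'
```

```text
t: 29.45
tool_pos: [0.6145, -0.0099, 0.0492]
tool_rot: [3.136, 0.097, 0.002]
contact_force: [0.8, -9.3, -0.0]
opening: 0.0215
```

```bash
python3 -m handwheel '{"offset":[[0,0.01,0],[0,0.02,0],[0,0.03,0],[0,0.04,0],[0,0.04,0],[0,0.04,0],[0,0.04,0],[0,0.04,0],[0,0.04,0],[0,0.04,0]],"roll":[0,0,0,0,0,0,0,0,0,0]}'
```

```text
t: 30.45
tool_pos: [0.6145, -0.0084, 0.0493]
tool_rot: [3.136, 0.097, 0.002]
contact_force: [0.6, -9.7, 0.6]
opening: 0.0211
```

```bash
python3 -m handwheel '{"offset":[[0,0.01,0],[0,0.02,0],[0,0.03,0],[0,0.03,0],[0,0.03,0],[0,0.03,0],[0,0.03,0],[0,0.03,0],[0,0.03,0],[0,0.03,0]],"roll":[0,0,0,0,0,0,0,0,0,0]}'
```

```text
t: 31.45
tool_pos: [0.6146, -0.0076, 0.0494]
tool_rot: [3.135, 0.097, 0.002]
contact_force: [0.7, -10.3, 0.0]
opening: 0.0211
```

Run:
```python
from station import ctrl
import cv2
for n in("scene","top"):
    a=cv2.cvtColor(ctrl.get_image(n)["img"],cv2.COLOR_RGB2BGR)[160:280,170:330]; cv2.imwrite(f"pics/{n}5.png",cv2.resize(a,None,fx=5,fy=5,interpolation=cv2.INTER_CUBIC))
for n in("scene","top"):
    a=cv2.imread(f"pics/{n}0.png")[160:280,170:330]; cv2.imwrite(f"pics/{n}5ref.png",cv2.resize(a,None,fx=5,fy=5,interpolation=cv2.INTER_CUBIC))
```

```text
(no output)
```

View pics/top5.png

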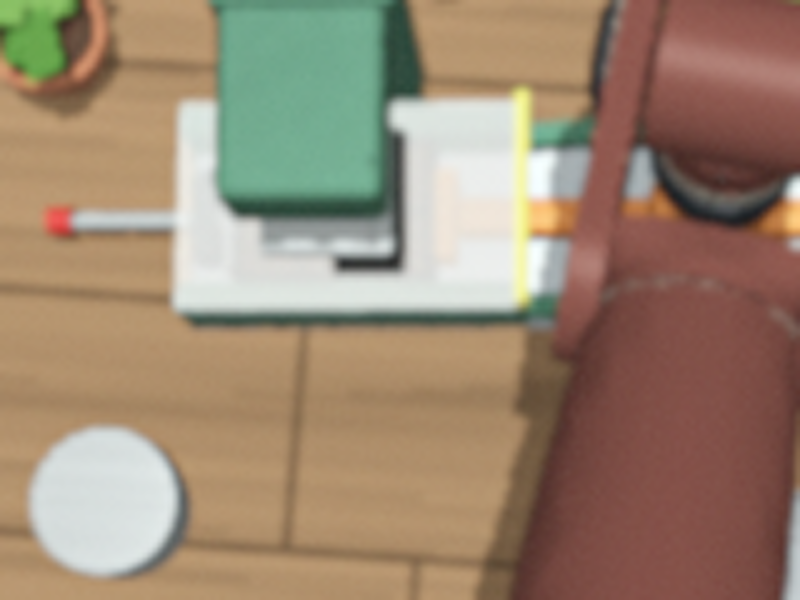

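View pics/top5ref.png

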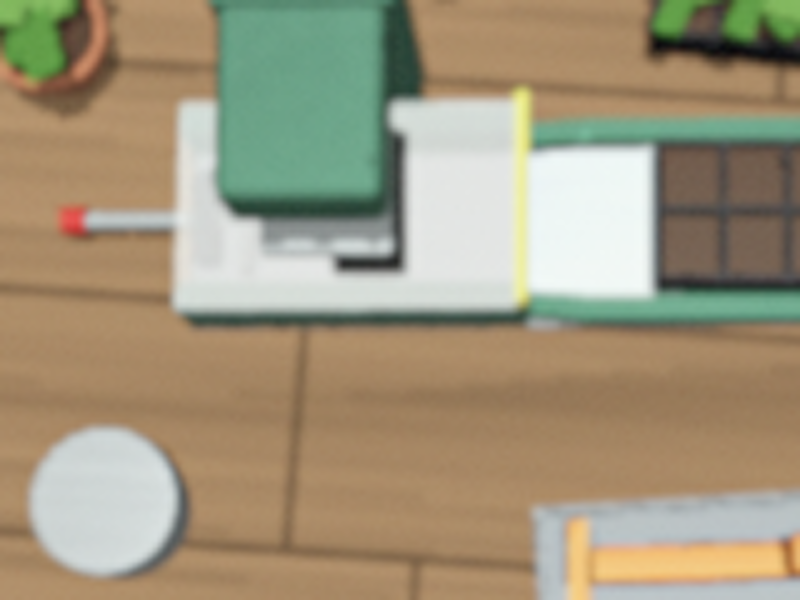

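The rod's red tip moved from x≈60 to x≈46 in the 5× crop, about 7.6 mm, so the plunger is nearly solid. One or two more small steps should confirm it by feel.

```bash
python3 -m handwheel '{"offset":[[0,0.01,0],[0,0.02,0],[0,0.02,0],[0,0.02,0],[0,0.02,0],[0,0.02,0],[0,0.02,0],[0,0.02,0],[0,0.02,0],[0,0.02,0]],"roll":[0,0,0,0,0,0,0,0,0,0]}'
```

```text
t: 32.55
tool_pos: [0.6147, -0.0075, 0.0496]
tool_rot: [3.134, 0.097, 0.003]
contact_force: [0.3, -12.9, 0.0]
opening: 0.0211
```

```bash
python3 -m handwheel '{"offset":[[0,0.01,0],[0,0.02,0],[0,0.02,0],[0,0.02,0],[0,0.02,0],[0,0.02,0],[0,0.02,0],[0,0.02,0],[0,0.02,0],[0,0.02,0]],"roll":[0,0,0,0,0,0,0,0,0,0]}'
```

```text
t: 33.55
tool_pos: [0.6149, -0.0073, 0.0498]
tool_rot: [3.132, 0.097, 0.003]
contact_force: [-0.4, -15.2, 1.7]
opening: 0.0211
```

The stop is solid: the TCP held still while force climbed to 15 N. Now I'll draw the stick out.

```bash
python3 -m handwheel '{"offset":[[0,-0.03,0],[0,-0.08,0],[0.01,-0.15,0],[0.02,-0.3,0],[0.04,-0.6,0],[0.06,-1,0],[0.09,-1.5,0],[0.12,-2,0],[0.16,-2.5,0],[0.19,-3,0]],"roll":[0,0,0,0,0,0,0,0,0,0]}'; python3 -m handwheel '{"offset":[[0.02,-0.3,0],[0.03,-0.5,0],[0.03,-0.5,0.1],[0.03,-0.5,0.4],[0.03,-0.5,0.8],[0.03,-0.5,1.3],[0.03,-0.5,1.8],[0.03,-0.5,2.2],[0.03,-0.5,2.3],[0.03,-0.5,2.3]],"roll":[0,0,0,0,0,0,0,0,0,0]}'
python3 - <<'E'
from station import ctrl
import cv2
for n in("scene","top"):
    a=cv2.cvtColor(ctrl.get_image(n)["img"],cv2.COLOR_RGB2BGR)[160:310,170:370]; cv2.imwrite(f"pics/{n}6.png",cv2.resize(a,None,fx=4,fy=4,interpolation=cv2.INTER_CUBIC))
E
```

```text
t: 34.55
tool_pos: [0.6213, -0.1252, 0.0485]
tool_rot: [-3.14, -0.096, -0.0]
contact_force: [0.4, 0.5, -0.5]
opening: 0.0212
t: 35.55
tool_pos: [0.6233, -0.1432, 0.142]
tool_rot: [3.139, 0.098, 0.004]
contact_force: [0.8, -0.6, -1.7]
opening: 0.0206
```

View pics/top6.png

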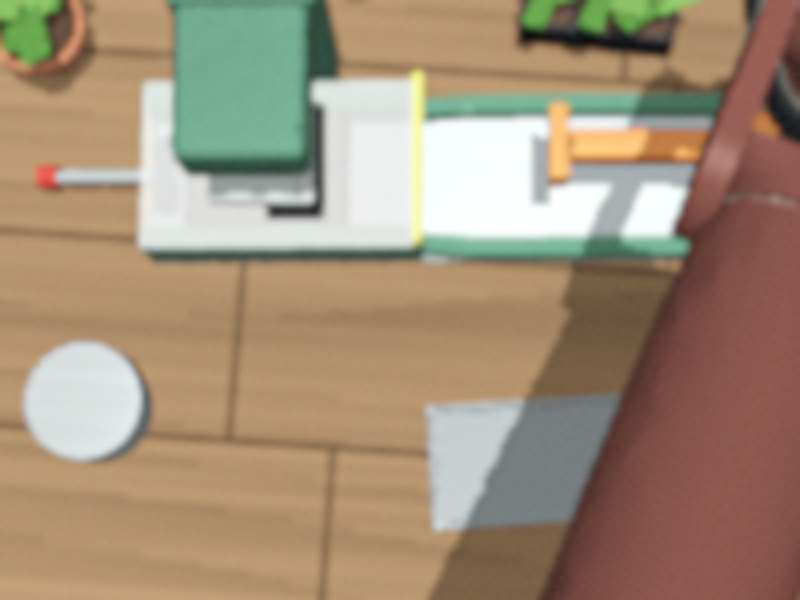

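View pics/scene6.png

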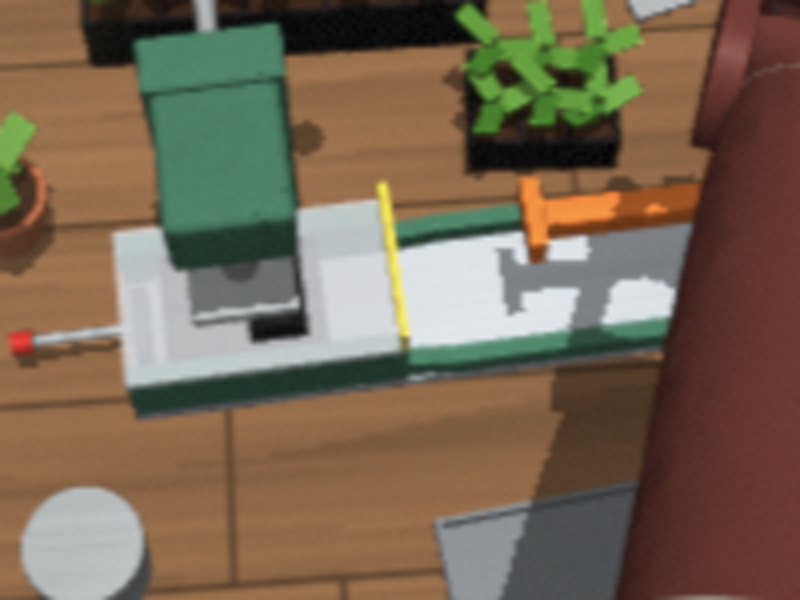

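The red tip stays out at (46,176), so the tray holds home and the stick is clear. Now back to the rest tray.

```bash
python3 -m handwheel '{"offset":[[-0.3,0.1,0],[-0.9,0.2,0],[-1.6,0.4,0],[-2.4,0.6,0],[-3.1,0.8,0],[-3.8,1,0],[-4.3,1.1,0],[-4.7,1.2,0],[-4.86,1.25,0],[-4.86,1.25,0]],"roll":[0,0.1,0.2,0.3,0.4,0.5,0.5,0.5,0.5,0.5]}'; python3 -m handwheel '{"offset":[[0,0,-0.2],[0,0,-0.5],[0,0,-0.9],[0,0,-1.2],[0,0,-1.5],[0,0,-1.7],[0,0,-1.9],[0,0,-2],[0,0,-2],[0,0,-2]],"roll":[0,0,0,0,0,0,0,0,0,0]}'
python3 - <<'E'
from station import ctrl
import cv2
for n in("scene","top"):
    a=cv2.cvtColor(ctrl.get_image(n)["img"],cv2.COLOR_RGB2BGR)[190:330,240:400]; cv2.imwrite(f"pics/{n}7.png",cv2.resize(a,None,fx=4,fy=4,interpolation=cv2.INTER_CUBIC))
E
```

```text
t: 36.65
tool_pos: [0.4274, -0.093, 0.1396]
tool_rot: [-3.136, -0.179, 0.002]
contact_force: [0.2, -0.0, -1.8]
opening: 0.021
t: 37.65
tool_pos: [0.4286, -0.0935, 0.0609]
tool_rot: [3.136, 0.179, 0.001]
contact_force: [0.2, 0.8, -1.4]
opening: 0.0212
```

View pics/scene7.png

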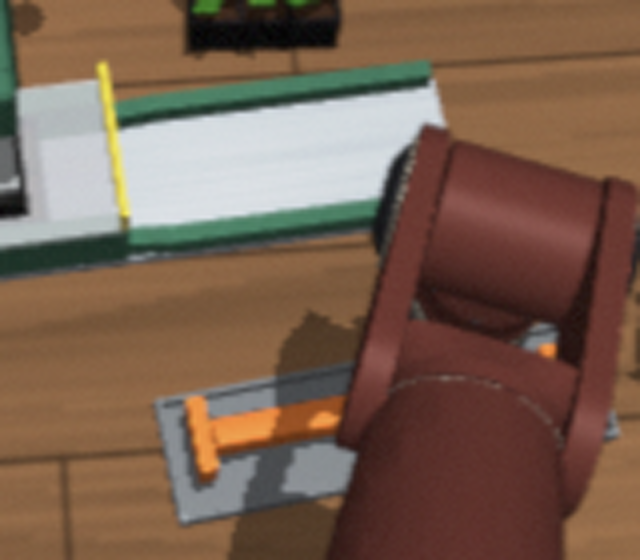

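View pics/top7.png

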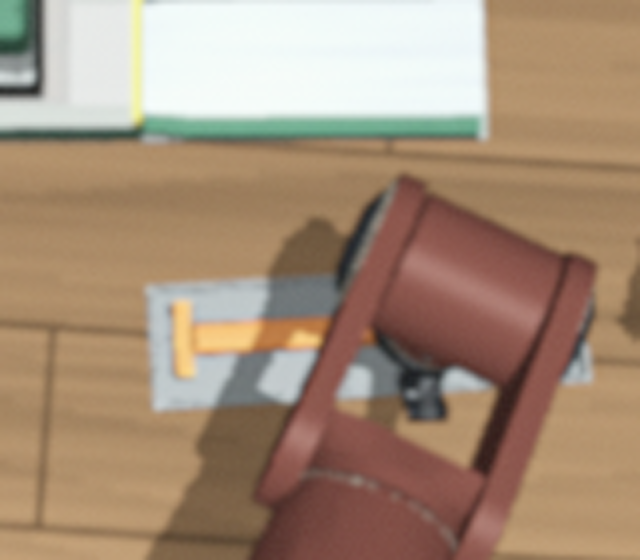

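The stick is over the tray and within the rim. I'll lower it gently.

```bash
python3 -m handwheel '{"offset":[[0,0,-0.1],[0,0,-0.2],[0,0,-0.3],[0,0,-0.38],[0,0,-0.45],[0,0,-0.5],[0,0,-0.53],[0,0,-0.55],[0,0,-0.55],[0,0,-0.55]],"roll":[0,0,0,0,0,0,0,0,0,0]}'
```

```text
t: 38.75
tool_pos: [0.4283, -0.0934, 0.0386]
tool_rot: [3.136, 0.179, 0.0]
contact_force: [0.6, -0.4, -0.4]
opening: 0.0213
```

```bash
python3 -m handwheel '{"offset":[[0,0,-0.01],[0,0,-0.02],[0,0,-0.03],[0,0,-0.04],[0,0,-0.04],[0,0,-0.04],[0,0,-0.04],[0,0,-0.04],[0,0,-0.04],[0,0,-0.04]],"roll":[0,0,0,0,0,0,0,0,0,0]}'
```

```text
t: 39.75
tool_pos: [0.4285, -0.0934, 0.038]
tool_rot: [-3.136, -0.179, 0.001]
contact_force: [-2.9, 1.5, 7.9]
opening: 0.0209
```

On the floor (7.9 N up). Release, rise and check.

```bash
python3 -m handwheel '{"offset":[[0,0,0],[0,0,0],[0,0,0],[0,0,0],[0,0,0],[0,0,0],[0,0,0],[0,0,0],[0,0,0],[0,0,0]],"roll":[0,0,0,0,0,0,0,0,0,0]}' 50; python3 -m handwheel '{"offset":[[0,0,0.2],[0,0,0.6],[0,0,1.2],[0,0,2],[0,0,2.8],[0,0,3.6],[0,0,4.2],[0,0,4.6],[0,0,4.8],[0,0,4.8]],"roll":[0,0,0,0,0,0,0,0,0,0]}'; python3 -m handwheel '{"offset":[[0,0.4,0],[0,1.2,0],[0,2.2,0],[0,3.2,0],[0,4.2,0],[0,5.2,0],[0,6,0],[0,6.4,0],[0,6.5,0],[0,6.5,0]],"roll":[0,0,0,0,0,0,0,0,0,0]}'
python3 - <<'E'
from station import ctrl
import cv2
for n in("scene","top"):
    b=cv2.cvtColor(ctrl.get_image(n)["img"],cv2.COLOR_RGB2BGR); cv2.imwrite(f"pics/{n}8.png",b)
    a=b[165:325,190:390]; cv2.imwrite(f"pics/{n}8c.png",cv2.resize(a,None,fx=3.7,fy=3.7,interpolation=cv2.INTER_CUBIC))
E
```

```text
t: 40.75
tool_pos: [0.4282, -0.0933, 0.0369]
tool_rot: [3.136, 0.179, -0.0]
contact_force: [-1.3, -0.0, 0.8]
opening: 0.0502
t: 41.75
tool_pos: [0.4285, -0.0934, 0.2297]
tool_rot: [3.136, 0.179, 0.002]
contact_force: [-0.2, -0.1, -0.9]
opening: 0.0499
t: 42.75
tool_pos: [0.4275, 0.1666, 0.2274]
tool_rot: [3.136, 0.18, -0.004]
contact_force: [0.7, -0.0, 0.6]
opening: 0.05
```

View pics/scene8.png

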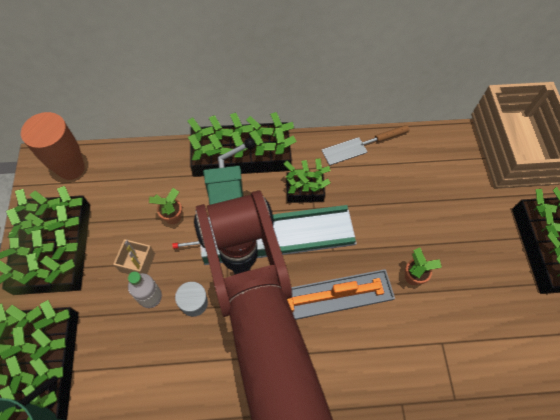

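View pics/top8c.png

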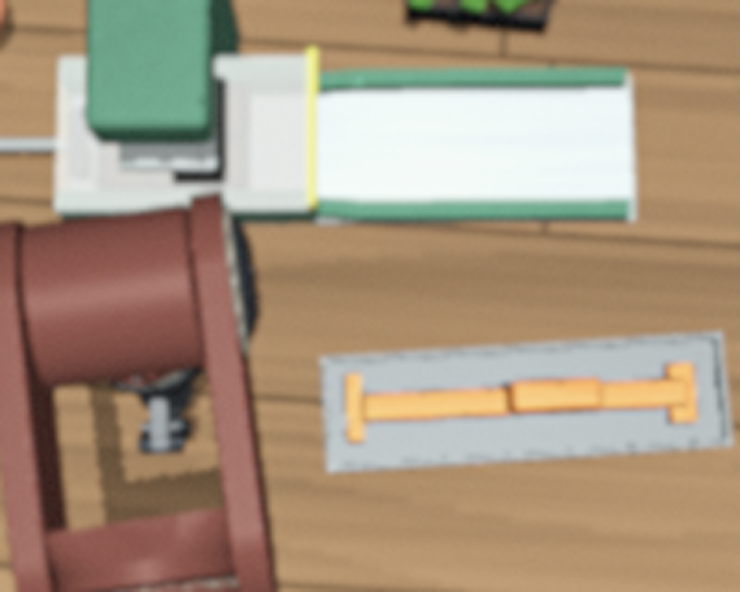

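The stick lies flat and lengthwise, centred in the rest tray. The rod tip is still out at (176,245), against about (179,245) at the start, and the bystanders are where they were. Handing in.

Run:
```python
from station import ctrl
print(ctrl.finish_job())
```

```text
the job is handed in; nothing more can be done
None
```

I fed the plug tray home with the push stick, laid the stick back in its rest tray and handed the job in at about 43 s of the 72 s allowed. The hand-in gives no verdict, so what follows is from my own readings.

- **Feeding:** Force was about 2 N along the lane and about 6 N once the tray was under the pressure bar. It rose to about 9.5 N while the plunger was going in.
- **End stop:** The tool then held still while force climbed to 15.2 N, so I stopped there, below the 25 N limit. Forces were read at the end of each one-second move, so I did not see anything between readings.
- **Plunger:** In the pictures its red tip moved about 7.6 mm of the 8 mm. It stayed out after the stick was drawn back and in the last picture.
- **Stick:** The last picture shows it upright, lengthwise and well inside the rim of the rest tray. I judged this by eye and did not measure its final pose.
- **Everything else:** The bystanders look unmoved in the last picture, though the arm hid part of the press. The gripper finished clear, about 0.23 m above the bench.

No check failed or disagreed.

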